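Free the stand's carriage and wedge it up

ROBOT

A 7-joint arm with a two-finger parallel gripper is mounted at the origin on a cart in front of the work surface, level with it; the furniture and walls round the work are solid. World frame = base frame: x ahead of the robot, y to its left, z up, the work surface at z = 0. Lengths are in mm, angles in degrees, forces in N, time in s.
With the tool pointing down it reaches from about 350 to 900 mm from the base axis. Payload 7.2 kg.
Tool frame: the origin (TCP) lies at the very end of the fingers, on their centre line; the grasp point (between the pads) lies 19 mm behind it; z points along the fingers, y is the line along which they close (so a half turn about z gives the same grasp; the last joint's range is limited). The gripper opens to 85 mm and grips with 20 to 120 N. Pads are 22 mm wide; open, the fingers measure 114 mm over their backs; the gripper's body (76 mm by 85 mm) begins 54 mm behind the grasp point. The pads swing forward as they close: fully open they stand 13 mm farther back than shut.
Start: joints at [-69.798, 23.554, -0.728, 91.456, 0.321, 64.991, -4.71], TCP at [255.316, 570.476, 231.297] pointing down, gripper open.
Joint ranges: [-169.25, 169.25], [-16.82, 113.86], [-84.01, 82.57], [7.8, 145.47], [-59.2, 239.2], [7.22, 106.19], [-163.78, 163.78]. Speed limits (degrees/s): [136.94, 136.94, 172.46, 172.46, 180, 180, 180].

INTERFACE

Orientations are given as [roll, pitch, yaw] about the fixed x, y, z axes, in that order (R = Rz(yaw) Ry(pitch) Rx(roll)).
In Python, from station import ctrl, optics gives the robot as it stands.
- The arm moves only by the shell command python3 -m pendant 'ROWS' [OPENING] [FORCE]. ROWS is JSON, a list of rows, each a list of 6 numbers: the shift along the tool's x, y, z in m, then the turn, a rotation vector about the tool's x, y, z in degrees. In form: [[dx, dy, dz, rx, ry, rz], ...]. A call has exactly 10 rows; each row is the pose to reach, as a shift and turn from the pose commanded when the call began, along the tool's axes at that moment; what a row does not reach only later rows make up. A row lasts 1/12 s, in which the tool goes at most 41.7 mm and 7.16 degrees, less where a joint would pass 70% of its speed; a pose out of reach is approached as far as the arm can. A call with a gripper value outside its range is refused whole. OPENING is the finger opening in m, from 0 to 0.0854, set as the call begins (- or left out, the last holds). The fingers move at their own pace and stop on an object; FORCE is the grip in N (left out, the last holds). Time passes only in rows, so rows that repeat a pose let the fingers close, or fill a call up. It gives the time, the measured TCP pose, the force, the opening and the grip force at its end, in the units of the state.
- ctrl.sense(): the state, without advancing time (a new reading comes with each control period).
- optics.camera(name): name is "scene" or "top" or "wrist"; returns a dict with "pixels" (384x512x3 uint8, red, green, blue), "range_z" (384x512 float32, mm along the optical axis (not along the pixel's ray), 0 where there is no reading), "intrinsics" (3x3 intrinsics, pixels), "k1" (the pictures are not rectified: a ray, as slopes to the right and down, at radius r is drawn at 1 + k1 r^2 times it, then the intrinsics apply), "rvec" (rotation vector, rad) and "tvec" (3), from world to camera coordinates, as OpenCV has them. Camera axes: x right, y down, z forward; pixel columns grow to the right and rows downward; lengths in mm; the calibration is good to about 2 mm. A picture is of the moment at which its call begins.
- ctrl.sign_off(): hands the job in; it is judged then, once.
Trained networks look in a picture, given as the dict that the camera call returned (one of the last four; its "shot" number tells which), for a name from the list of things; names that differ only in an ending like _2 or _b are one class to them, and where a whole thing is asked for, a point or a joint stands for the part that bears it (a point fixed in the world has none). Each returns a list of dicts, best first, with "score" (0 to 1); they miss things now and then, are a little off and sometimes report something else, mostly with a low value. They report only what shows in the picture. A call takes as long as a camera call.
- optics.look_for(label, picture): "position" ([x, y, z] in mm, in world coordinates, good to about 4 mm: the middle of the surface that is visible of it).
- optics.masks_of(label, picture): "pixels" (384x512 bool, what is visible of it).
- optics.spot_point(label, picture): "position" ([x, y, z] in mm, in world coordinates, good to about 4 mm: a listed point, or the origin of a listed thing).
The state is a dict: "t": time; "joint_positions": joint angles; "dq": joint speeds; "tau": joint torques, N m; "tcp_pos": TCP position; "orientation": TCP orientation; "contact_force": force on the tool from outside, world axes, zero at the start; "wrist_torque": the same for the moment, N m; "width": finger opening in mm; "grip_force": force on a finger pad.
Only numpy, scipy, OpenCV 4.12 (cv2) and the standard library are available. Lean on these libraries where they do the work, as an engineer would, in place of code of your own. Each camera call takes 0.05 s, during which the arm holds its last target. There are 200 camera calls.

TASK

First free the carriage of the little stand: turn its black clamp knob a quarter turn counter-clockwise (seen from above) to its stop, so that the clamp finger swings off the carriage. Then take the loose steel wedge by its handle, set it flat on the stand's base plate and push it thin end first under the carriage's roller until the carriage just lifts, about 5 mm clear of its two rest collars. Finish there with the gripper still holding the wedge in place, touching nothing of the stand, and leave the other things on the table where they are.

Things in the scene. Friction and masses are not known exactly. Their poses are not given: they have to be found in the camera images.
- stand: Stand fixed to the table (carriage and knob included); origin on the table under the roller's axis, +x the way the wedge goes in, z up. Grey base plate 10 mm thick, x -110 to +85, y +-56 mm. Two columns (14 mm thick, tops 90 mm up) at x 18, y +-38 mm, each with a rest collar (26 mm across, top 46 mm up). The way between is free up to the clamp post (20 mm thick, at x = 64 mm).
- carriage_top (a point): Middle of the upper face of the round table (40 mm across, 6 mm high) on the carriage. Aluminium carriage on the two columns, resting on the collars by its weight (0.6 kg with roller). Plate x -18 to +38, y +-54 mm in the stand's frame; when down its underside is 46 and its top 62 mm above the table. Roller fork below it: 39 mm wide, underside 24 mm up.
- lift (a joint): Height of the carriage above its rest collars in m: 0 = resting, grows upward to 0.018. With the clamp finger over the carriage it cannot rise more than about 2.5 mm, however hard the wedge is pushed.
- roller_axis (a point): Middle of the axis of the steel roller under the carriage (20 mm across, 26 mm wide, axis along the stand's y). At rest it is 28 mm above the table: 8 mm are free between roller and base plate. Rises with the carriage.
- clamp_knob (a joint): Turn of the clamp knob in rad: 0 = locked, the clamp finger points at the roller (the stand's -x) over the carriage's back edge; grows counter-clockwise seen from above to the stop at 1.6; the finger clears the carriage from about 1.0. Starts at 0 to 0.2; friction 0.05 N m, stays where it is left.
- knob_grip (a point): Centre of the knob's black wing, on its upright axis, 64 mm behind the roller's axis (stand's +x), 101 mm above the table. Wing 46 mm long along this frame's x, 14 mm thick along y (grasp across it), 24 mm high; under it a collar 26 mm across, its top 12 mm below this point, then the finger (top 29 mm below the point). The frame turns with the knob; at 0 it equals the stand's.
- wedge_grip (a point): Centre of the wedge's handle, dark steel, 34 mm long (x), 18 mm thick (y; grasp across it). Its top is 15 mm above this point, the top of the wedge's block (50 x 28 mm, 26.5 mm high) 14 mm below, the wedge's flat underside 40.5 mm below. +x points to the thin end, 115 mm ahead of this point.
- wedge_tip (a point): Middle of the thin end's lower edge. Wedge: loose, steel, 0.3 kg, 140 x 28 mm, 4 mm thick at this end, rising 1 in 4 for 90 mm. Flat on the plate and in line with the stand's x it touches the roller when this point is 15 mm past the roller's axis (to the stand's +x); each further 4 mm lift the carriage 1 mm: 5 mm at 35 mm. Pushing takes 5 to 15 N.
- roller: The roller itself; origin at the middle of its axis (it turns as the wedge passes).
- ring_gauge: Bystander, leave alone: grey steel setting ring, 52 mm across, 16 mm high. Origin at the centre of its underside.
- bush_brass: Bystander, leave alone: turned brass bush with a flange, 33 mm across, 27 mm high. Origin at the centre of its underside.
- gauge_block: Bystander, leave alone: small steel gauge block, 9 x 35 x 20 mm high. Origin at the centre of its underside.
- micrometer: Bystander, leave alone: micrometer lying flat, 136 mm long. Origin at the centre of its underside.
- magnet_block: Bystander, leave alone: dark magnet block with a red button, 56 x 40 x 36 mm. Origin at the centre of its underside.
- loupe: Bystander, leave alone: black stand loupe, 44 mm across, 31 mm high. Origin at the centre of its underside.

How it is judged (in metres and radians):
On the way:
1. the clamp knob is turned free while the carriage still rests on its collars and the wedge does not touch it (value of joint clamp_knob above 1.2 rad and value of joint lift below 0.001 m and contact force between wedge and roller below 0.3 N), for 0.2 s.
At the end, for the whole second after the job is handed in: The knob stands at 1.2 rad or more; the carriage is 2.5 to 8 mm above its collars and still; its roller is borne by the wedge (over 2 N), which lies flat on the base plate (within 2.5 mm and 0.06 rad); the gripper holds the wedge (over 2 N) and touches no part of the stand (value of joint clamp_knob above 1.2 rad and value of joint lift between 0.0025 and 0.008 m and contact force between wedge and roller above 2 N and contact force between the fingers and wedge above 2 N and contact force between each of the arm, the fingers and stand below 0.3 N and z of wedge_tip in the frame of stand between 0.006 and 0.0125 m and angle between wedge_grip's own z axis and vertical below 0.06 rad and velocity of joint lift below 0.01 m/s); the arm keeps its last pose, push and grip.
It fails at once if another thing on the table is moved by more than 20 mm (distance of any of ring_gauge, bush_brass, gauge_block, micrometer, magnet_block, loupe from where it was at the start of the episode above 0.02 m).
It also fails if it takes over 56 s, if anything falls off the work surface, if the arm or the gripper's body presses on something with over 40 N, if the wrist force passes 120 N, or if a joint passes its speed limit or range.

## Working session

There is one attempt and no reset: what is moved stays moved. The work goes in short steps, Python scripts to look and compute and a shell command to move; the robot and the scene stay as the last step left them, time stands still between calls to the robot, and variables do not carry over. Pictures are saved under pics/ and viewed, at most 10 in all, crops included, and the job is handed in when it is done.

```bash
mkdir -p pics
cat > h.py <<'E'
import numpy as np,cv2
from station import ctrl,optics
from scipy.spatial.transform import Rotation as R
def pose():
    s=ctrl.sense(); return np.array(s['tcp_pos']),R.from_euler('xyz',s['orientation'],degrees=True),s
def cam(n,f=None):
    p=optics.camera(n)
    if f: cv2.imwrite('pics/'+f,p['pixels'][:,:,::-1])
    return p
def pts(l,p,n=2):
    for d in optics.spot_point(l,p)[:n]: print(l,p.get('shot'),np.round(d['position'],1),round(d['score'],2))
E
python3 - <<'E'
from h import *
a=cam('scene','s.png');b=cam('top','t.png')
im=np.vstack([a['pixels'],b['pixels']]);
im=cv2.resize(np.hstack([a['pixels'],b['pixels']]),(800,300));cv2.imwrite('pics/st.png',im[:,:,::-1])
for l in ['stand','carriage_top','roller_axis','knob_grip','wedge_grip','wedge_tip','ring_gauge','bush_brass','gauge_block','micrometer','magnet_block','loupe']:
    for p in (a,b): pts(l,p,1)
t,r,s=pose();print(t,s['orientation'],r.as_matrix().round(2),s['t'],s['contact_force'])
E
```

```text
stand 1 [553.4 175.1  -5. ] 0.63
stand 2 [5.546e+02 1.730e+02 1.000e-01] 0.86
carriage_top 1 [553.2 175.8  69.5] 0.7
carriage_top 2 [553.9 172.2  69.4] 0.57
roller_axis 1 [550.6 175.8  33.2] 0.66
roller_axis 2 [550.7 175.4  30.7] 0.58
knob_grip 1 [539.  237.2 103. ] 0.63
knob_grip 2 [535.7 240.7  99.9] 0.42
wedge_grip 1 [ 501.1 -327.    42.7] 0.72
wedge_grip 2 [ 500.7 -328.7   35.8] 0.68
wedge_tip 1 [ 454.3 -219.6   -0. ] 0.57
wedge_tip 2 [ 454.4 -219.3   -1. ] 0.78
ring_gauge 1 [548.8 172.8  32.5] 0.72
ring_gauge 2 [406.6 363.7   1.3] 0.7
bush_brass 1 [ 617.4 -132.7    2.9] 0.61
bush_brass 2 [ 620.5 -131.5    2.6] 0.65
gauge_block 1 [ 380.2 -119.5    2.8] 0.55
gauge_block 2 [ 3.822e+02 -1.226e+02  1.000e-01] 0.57
micrometer 1 [ 446.3 -428.2   -3. ] 0.73
micrometer 2 [ 4.510e+02 -4.329e+02 -3.000e-01] 0.8
magnet_block 1 [521.5 413.6  -0.7] 0.55
magnet_block 2 [ 5.211e+02  4.109e+02 -2.000e-01] 0.83
loupe 1 [ 446.5 -432.    -1.3] 0.68
loupe 2 [ 4.027e+02  4.491e+02 -1.000e-01] 0.55
[255.34583441 570.45942047 231.30648656] [1.79997977e+02 5.52622422e-06 1.55887662e+02] [[-0.91  0.41  0.  ]
 [ 0.41  0.91  0.  ]
 [-0.    0.   -1.  ]] 1.3 [0.14991471 0.53618138 0.59574348]
```

View pics/t.png

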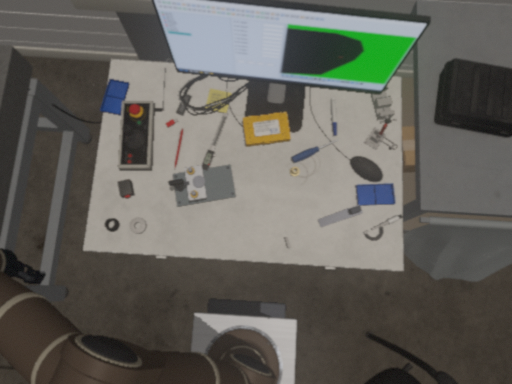

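View pics/s.png

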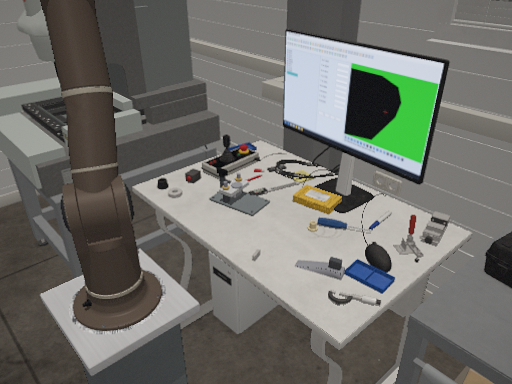

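Top view: the stand is at pixel (205,185), with the knob at its left end (178,184), so stand +x ≈ world +y. The wedge is at (340,216) with its tip to the left and a blue tray beside it. I'm going above the knob for a close look.

```bash
cat >> h.py <<'E'
def delta(target,yaw):
    t,r,s=pose(); g=R.from_euler('xyz',[180,0,yaw],degrees=True)
    d=r.inv().apply(np.array(target)-t)/1000; v=(r.inv()*g).as_rotvec(degrees=True)
    print('at',t.round(1),np.round(s['orientation'],1),'d',d.round(4),'rv',v.round(1))
E
python3 -m pendant '[[-0.04,-0.018,0,0,0,5],[-0.075,-0.036,0,0,0,10],[-0.11,-0.054,0,0,0,15],[-0.145,-0.071,0,0,0,20],[-0.18,-0.088,0,0,0,25],[-0.215,-0.105,0,0,0,30],[-0.25,-0.122,0,0,0,35],[-0.285,-0.139,0,0,0,40],[-0.32,-0.156,0,0,0,45],[-0.35,-0.172,0,0,0,49]]' 0.06 40
python3 -m pendant '[[-0.02,-0.007,0,0,0,0],[-0.03,-0.01,0,0,0,0],[-0.04,-0.014,0,0,0,0],[-0.04,-0.014,0,0,0,0],[-0.04,-0.014,0,0,0,0],[-0.04,-0.014,0,0,0,0],[-0.04,-0.014,0,0,0,0],[-0.04,-0.014,0,0,0,0],[-0.04,-0.014,0,0,0,0],[-0.04,-0.014,0,0,0,0]]'
python3 - <<'E'
from h import *
w=cam('wrist','w1.png'); pts('knob_grip',w);pts('roller_axis',w);pts('carriage_top',w);pts('stand',w)
delta([537,239,92],107)
print((-cv2.Rodrigues(w['rvec'])[0].T@w['tvec'].reshape(3)).round(0),ctrl.sense()['joint_positions'])
E
```

```text
t: 2.13
tcp_pos: [506.2, 268.1, 231.7]
orientation: [179.9, 0.0, 106.6]
contact_force: [0.5, 0.1, 0.2]
width: 59.8
grip_force: 0.0
t: 2.97
tcp_pos: [502.6, 228.6, 231.2]
orientation: [-180.0, -0.0, 106.9]
contact_force: [-0.4, -0.3, 0.9]
width: 59.9
grip_force: 0.0
knob_grip 3 [537.6 236.9 102.4] 0.74
knob_grip 3 [ 387.4 -123.1    1.4] 0.21
carriage_top 3 [553.7 173.   71.9] 0.66
stand 3 [548.4 175.2   1. ] 0.61
at [502.8 228.2 231.3] [-180.    -0.   106.9] d [0.0004 0.0359 0.1393] rv [-0.  -0.  -0.1]
[480. 300. 374.] [-43.49446033  16.57372588  17.54006227 102.68683255  -5.61048833
  61.5867875   -7.0761863 ]
```

View pics/w1.png

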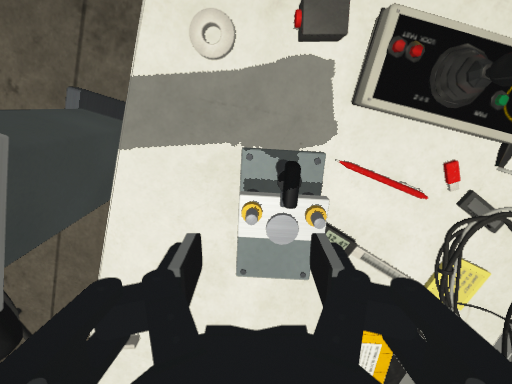

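Wrist view: the stand is at the centre. The knob wing is at (290,183), nearly along the stand axis, with the carriage at (283,215). Next I fit the axes from depth.

```bash
cat >> h.py <<'E'
def cloud(p):
    K=np.array(p['intrinsics']);z=p['range_z'];v,u=np.nonzero(z>0)
    x=(u-K[0,2])/K[0,0];y=(v-K[1,2])/K[1,1];x0,y0=x,y
    for _ in range(6): k=1+p['k1']*(x*x+y*y);x,y=x0/k,y0/k
    c=np.c_[x,y,np.ones_like(x)]*z[v,u][:,None]
    return (c-np.array(p['tvec']).reshape(3))@cv2.Rodrigues(np.array(p['rvec']))[0],p['pixels'][v,u]
def box(P,zr,c,rad):
    m=(P[:,2]>zr[0])&(P[:,2]<zr[1])&(np.hypot(*(P[:,:2]-c).T)<rad);q=P[m]
    r=cv2.minAreaRect(q[:,:2].astype(np.float32));w,V=np.linalg.eigh(np.cov(q[:,:2].T))
    print(zr,len(q),'rect',np.round(r[0],1),np.round(r[1],1),round(r[2],1),'pca yaw',np.degrees(np.arctan2(V[1,1],V[0,1])).round(1),'zmed',np.median(q[:,2]).round(1),'mean',q[:,:2].mean(0).round(1))
E
python3 - <<'E'
from h import *
w=cam('wrist');P,c=cloud(w)
box(P,(106,122),(537,237),40)
box(P,(56,66),(550,172),75)
box(P,(67,76),(553,173),25)
box(P,(6,15),(560,160),140)
box(P,(-5,3),(560,160),140)
E
```

```text
(106, 122) 634 rect [536. 239.] [14.  45.1] 14.1 pca yaw 103.8 zmed 112.7 mean [535.3 239.8]
(56, 66) 2128 rect [545.2 201.8] [108.1  88.5] 12.9 pca yaw -162.2 zmed 62.2 mean [543.4 189.2]
(67, 76) 752 rect [551.7 174.6] [38.6 38.6] 18.2 pca yaw 149.8 zmed 68.2 mean [551.5 174.6]
(6, 15) 6166 rect [593.7 173.5] [193.5 195.2] 13.5 pca yaw 104.9 zmed 10.2 mean [560.4 168.9]
(-5, 3) 14019 rect [557.8 161.4] [279.8 274.6] 57.7 pca yaw -136.3 zmed 0.3 mean [543.  178.9]
```

```bash
python3 -m pendant '[[0,0.01,0.01,0,0,1],[0,0.02,0.025,0,0,2],[0,0.03,0.045,0,0,3],[0,0.035,0.065,0,0,3],[0,0.035,0.085,0,0,3],[0,0.035,0.105,0,0,3],[0,0.035,0.12,0,0,3],[0,0.035,0.13,0,0,3],[0,0.035,0.136,0,0,3],[0,0.035,0.137,0,0,3]]' 0.05 40
python3 -m pendant '[[0,0,0,0,0,0],[0,0,0,0,0,0],[0,0,0,0,0,0],[0,0,0,0,0,0],[0,0,0,0,0,0],[0,0,0,0,0,0],[0,0,0,0,0,0],[0,0,0,0,0,0],[0,0,0,0,0,0],[0,0,0,0,0,0]]' 0.0 40
```

```text
t: 4.1
tcp_pos: [535.9, 238.1, 93.4]
orientation: [-179.9, 0.0, 103.9]
contact_force: [-0.2, 0.8, 0.1]
width: 50.2
grip_force: 0.0
t: 4.93
tcp_pos: [537.0, 238.7, 95.4]
orientation: [179.9, -0.0, 103.9]
contact_force: [-0.4, 1.0, 6.3]
width: 12.8
grip_force: 41.0
```

```bash
python3 -m pendant '[[0,0,-0.003,0,0,-3],[0,0,-0.003,0,0,-8],[0,0,-0.003,0,0,-14],[0,0,-0.003,0,0,-20],[0,0,-0.003,0,0,-26],[0,0,-0.003,0,0,-32],[0,0,-0.003,0,0,-38],[0,0,-0.003,0,0,-44],[0,0,-0.003,0,0,-48],[0,0,-0.003,0,0,-50]]'
python3 -m pendant '[[0,0,0,0,0,-5],[0,0,0,0,0,-10],[0,0,0,0,0,-15],[0,0,0,0,0,-20],[0,0,0,0,0,-25],[0,0,0,0,0,-30],[0,0,0,0,0,-35],[0,0,0,0,0,-38],[0,0,0,0,0,-40],[0,0,0,0,0,-40]]'
```

```text
t: 5.77
tcp_pos: [536.4, 238.2, 95.6]
orientation: [-180.0, -0.0, 154.1]
contact_force: [6.6, 3.0, -15.2]
width: 13.0
grip_force: 43.3
t: 6.6
tcp_pos: [536.4, 237.7, 95.7]
orientation: [-180.0, -0.0, -166.0]
contact_force: [6.1, 2.4, -14.6]
width: 12.6
grip_force: 43.4
```

```bash
python3 -m pendant '[[0,0,0,0,0,0],[0,0,0,0,0,0],[0,0,0,0,0,0],[0,0,0,0,0,0],[0,0,-0.01,0,0,0],[0,0,-0.03,0,0,0],[0,0,-0.06,0,0,0],[0,0,-0.09,0,0,0],[0,0,-0.12,0,0,0],[0,0,-0.14,0,0,0]]' 0.05
python3 - <<'E'
from h import *
w=cam('wrist','w2.png');P,c=cloud(w)
box(P,(106,122),(537,237),40)
delta([501,-328,230],113)
E
```

```text
t: 7.43
tcp_pos: [536.9, 238.8, 241.6]
orientation: [179.9, 0.2, -166.1]
contact_force: [0.7, 0.8, 0.3]
width: 50.0
grip_force: 0.0
(106, 122) 594 rect [536.  237.9] [45.  13.6] 14.2 pca yaw -166.1 zmed 112.9 mean [535.1 237.8]
at [538.3 239.6 245.1] [ 179.9    0.5 -166.1] d [ 0.1726 -0.5421  0.0124] rv [ 0.5  0.3 80.9]
```

View pics/w2.png

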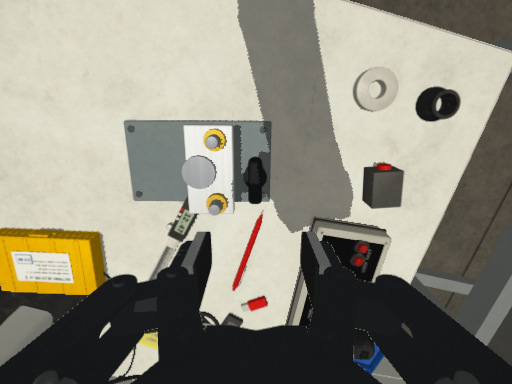

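The wing at (255,180) now lies across the stand, at 194° against the stand's 103°, so the knob is free. Next, the wedge.

```bash
python3 -m pendant '[[0.008,-0.025,0,0,0,4],[0.02,-0.063,0,0,0,10],[0.032,-0.1,0,0,0,16],[0.044,-0.138,0,0,0,22],[0.056,-0.176,0,0,0,28],[0.068,-0.214,0,0,0,34],[0.08,-0.252,0,0,0,40],[0.092,-0.29,0,0,0,46],[0.104,-0.328,0,0,0,52],[0.114,-0.36,0,0,0,58]]'
python3 - <<'E'
from h import *
delta([501,-328,230],113)
E
```

```text
t: 8.32
tcp_pos: [511.3, -141.4, 238.4]
orientation: [180.0, 0.1, 135.5]
contact_force: [1.0, 0.0, 0.7]
width: 50.1
grip_force: 0.0
at [ 511.3 -141.4  238.4] [1.800e+02 1.000e-01 1.355e+02] d [-0.1234 -0.1403  0.0085] rv [ 0.1  0.1 22.5]
```

```bash
python3 -m pendant '[[-0.02,-0.025,0,0,0,4],[-0.045,-0.05,0,0,0,9],[-0.07,-0.08,0,0,0,14],[-0.09,-0.105,0,0,0,18],[-0.11,-0.125,0,0,0,21],[-0.12,-0.137,0,0,0,22],[-0.123,-0.14,0,0,0,22],[-0.123,-0.14,0,0,0,22],[-0.123,-0.14,0,0,0,22],[-0.123,-0.14,0,0,0,22]]'
python3 - <<'E'
from h import *
w=cam('wrist','w3.png');P,c=cloud(w)
pts('wedge_grip',w);pts('wedge_tip',w)
box(P,(50,60),(501,-328),40)
box(P,(3.5,30),(480,-280),100)
delta([501,-328,230],113)
E
```

```text
t: 9.15
tcp_pos: [503.6, -322.3, 237.3]
orientation: [180.0, -0.1, 114.1]
contact_force: [1.2, -0.2, -0.6]
width: 49.9
grip_force: 0.0
wedge_grip 6 [ 501.9 -325.7   40. ] 0.84
wedge_tip 6 [ 450.6 -222.9   -3. ] 0.87
(50, 60) 414 rect [ 496.4 -325.1] [18.  33.1] 23.5 pca yaw 112.4 zmed 55.5 mean [ 495.9 -324.7]
(3.5, 30) 2176 rect [ 495.4 -282.3] [175.5 130.3] 89.8 pca yaw 116.7 zmed 16.9 mean [ 477.6 -277.2]
at [ 503.4 -323.1  237.4] [180.  -0. 114.] d [-0.0035 -0.0042  0.0074] rv [ 0. -0.  1.]
```

View pics/w3.png

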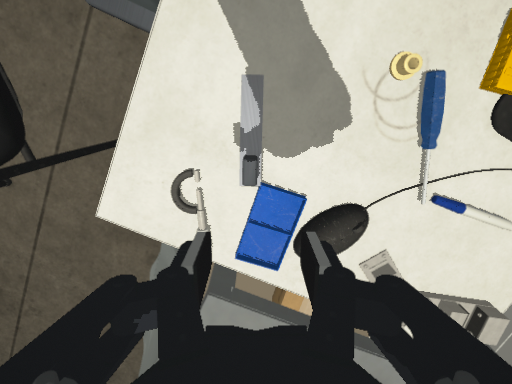

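The wedge is at (250,135) with its handle at (250,170); the tray corner is close by at (262,185). The handle centre is about (496.4,-325.1), yaw 113.

Run:
```python
from h import *
w=cam('wrist');P,c=cloud(w);c=c.astype(int)
b=(c[:,2]>120)&(c[:,0]<70)&(np.hypot(P[:,0]-500,P[:,1]+340)<130)
print(b.sum(),np.percentile(P[b],[1,50,99],axis=0).round(0))
m=(P[:,2]>45)&(P[:,2]<60)&(np.hypot(P[:,0]-496,P[:,1]+325)<40);print(np.median(P[m,2]))
box(P,(24,29),(490,-315),40)
delta([496.4,-325.1,32],113)
```

```text
2843 [[ 523. -457.    0.]
 [ 557. -391.    2.]
 [ 593. -340.   17.]]
55.51962739936599
(24, 29) 560 rect [ 493.9 -319. ] [27.2 64.4] 23.2 pca yaw 113.5 zmed 26.5 mean [ 491.1 -312.4]
at [ 503.3 -323.4  237.4] [180.  -0. 114.] d [ 0.0012 -0.0071  0.2054] rv [ 0. -0.  1.]
```

```bash
python3 -m pendant '[[0.001,-0.003,0.01,0,0,0.5],[0.001,-0.006,0.035,0,0,0.7],[0.001,-0.007,0.065,0,0,0.7],[0.001,-0.007,0.095,0,0,0.7],[0.001,-0.007,0.125,0,0,0.7],[0.001,-0.007,0.155,0,0,0.7],[0.001,-0.007,0.18,0,0,0.7],[0.001,-0.007,0.196,0,0,0.7],[0.001,-0.007,0.203,0,0,0.7],[0.001,-0.007,0.205,0,0,0.7]]' 0.05 80
python3 -m pendant '[[0,0,0,0,0,0],[0,0,0,0,0,0],[0,0,0,0,0,0],[0,0,0,0,0,0],[0,0,0,0,0,0],[0,0,0,0,0,0],[0,0,0,0,0,0],[0,0,0,0,0,0],[0,0,0,0,0,0],[0,0,0,0,0,0]]' 0.0 80
```

```text
t: 10.18
tcp_pos: [494.9, -325.9, 30.5]
orientation: [-179.9, -0.1, 113.2]
contact_force: [-0.4, 0.6, -0.1]
width: 49.7
grip_force: 0.0
t: 11.02
tcp_pos: [497.0, -327.1, 33.7]
orientation: [179.9, 0.1, 113.2]
contact_force: [0.0, -0.3, 7.8]
width: 16.4
grip_force: 79.1
```

```bash
python3 -m pendant '[[0,0,-0.004,0,0,0],[0,0,-0.015,0,0,0],[0,0,-0.03,0,0,0],[0,0,-0.05,0,0,0],[0,0,-0.07,0,0,0],[0,0,-0.09,0,0,0],[0,0,-0.105,0,0,0],[0,0,-0.115,0,0,0],[0,0,-0.12,0,0,0],[0,0,-0.12,0,0,0]]'
python3 - <<'E'
from h import *
delta([583,40.5,150],103.3)
print(ctrl.sense()['joint_positions'])
E
```

```text
t: 11.85
tcp_pos: [496.4, -326.7, 153.4]
orientation: [179.9, 0.1, 113.2]
contact_force: [0.2, 0.5, -3.6]
width: 16.4
grip_force: 78.3
at [ 496.4 -326.7  153.4] [1.799e+02 1.000e-01 1.132e+02] d [0.3034 0.2242 0.0033] rv [0.1 0.1 9.9]
[ 13.41155824  25.66751816  20.55929851 101.94818685 -10.82858649
  54.23171664  61.64530463]
```

```bash
python3 -m pendant '[[0.01,0.008,0,0,0,0.5],[0.03,0.022,0,0,0,1],[0.055,0.041,0,0,0,2],[0.085,0.063,0,0,0,3],[0.115,0.085,0,0,0,4],[0.145,0.107,0,0,0,5],[0.175,0.129,0,0,0,6],[0.205,0.151,0,0,0,7],[0.235,0.174,0,0,0,8],[0.262,0.194,0,0,0,9]]'
python3 -m pendant '[[0.02,0.015,0,0,0,0.5],[0.031,0.024,0,0,0,0.9],[0.036,0.028,0,0,0,0.9],[0.036,0.028,0,0,0,0.9],[0.036,0.028,0,0,0,0.9],[0.036,0.028,0,0,0,0.9],[0.036,0.028,0,0,0,0.9],[0.036,0.028,0,0,0,0.9],[0.036,0.028,0,0,0,0.9],[0.036,0.028,0,0,0,0.9]]'
python3 - <<'E'
from h import *
w=cam('wrist','w4.png');a=cam('scene','s4.png');P,c=cloud(w)
for p in (w,a):
  for l in ('wedge_grip','wedge_tip','knob_grip','carriage_top'):pts(l,p,1)
delta([583,40.5,150],103.3)
box(P,(105,122),(537,237),40);box(P,(67,76),(553,173),25)
m=(abs((P-[583,40,0])[:,:2]@[.973,.23])<16)&(P[:,2]>85)&(P[:,2]<175)
s=(P-[550.7,176.7,0])[:,:2]@[-.23,.973]
for k in range(-130,20,10):
  q=m&(abs(s-k)<5)
  if q.sum(): print(k,q.sum(),np.median(P[q,2]).round(1),((P[q]-[550.7,176.7,0])[:,:2]@[-.973,-.23]).mean().round(1))
E
```

```text
t: 12.68
tcp_pos: [570.7, -6.6, 151.1]
orientation: [-179.9, -0.0, 104.2]
contact_force: [0.8, 0.5, -3.6]
width: 16.4
grip_force: 78.2
t: 13.52
tcp_pos: [589.5, 31.9, 152.4]
orientation: [180.0, -0.0, 103.2]
contact_force: [-0.1, 0.6, -3.1]
width: 16.7
grip_force: 78.2
wedge_grip 8 [590.   34.2 163.6] 0.61
wedge_tip 8 [564.4 142.4 119. ] 0.67
carriage_top 8 [554.6 171.7  71.4] 0.71
wedge_grip 9 [587.3  32.8 158.5] 0.91
wedge_tip 9 [565.2 144.3 118. ] 0.59
knob_grip 9 [565.6 143.1 116.6] 0.68
carriage_top 9 [550.8 178.   65.6] 0.55
at [589.5  32.5 152.3] [-180.    -0.   103.3] d [ 0.0093 -0.0045  0.0023] rv [-0. -0. -0.]
(105, 122) 0 rect [0. 0.] [0. 0.] 0.0 pca yaw nan zmed nan mean [nan nan]
(67, 76) 1363 rect [553.5 166. ] [39.3 19.2] 13.1 pca yaw -166.8 zmed 68.4 mean [553.3 167. ]
-130 1486 153.2 -3.4
-120 814 144.7 -3.0
-110 827 142.2 -3.2
-100 845 139.7 -3.2
-90 848 137.2 -3.2
-80 868 134.7 -3.3
-70 826 132.2 -3.3
-60 869 129.8 -3.3
-50 870 127.2 -3.3
-40 866 124.6 -3.3
-30 100 123.2 -3.1
  avg = a.mean(axis, **keepdims_kw)
  ret = um.true_divide(
h.py:24: RuntimeWarning: Degrees of freedom <= 0 for slice
  r=cv2.minAreaRect(q[:,:2].astype(np.float32));w,V=np.linalg.eigh(np.cov(q[:,:2].T))
  c *= np.true_divide(1, fact)
  c *= np.true_divide(1, fact)
  return _methods._mean(a, axis=axis, dtype=dtype,
  ret = ret.dtype.type(ret / rcount)
h.py:25: RuntimeWarning: Mean of empty slice.
  print(zr,len(q),'rect',np.round(r[0],1),np.round(r[1],1),round(r[2],1),'pca yaw',np.degrees(np.arctan2(V[1,1],V[0,1])).round(1),'zmed',np.median(q[:,2]).round(1),'mean',q[:,:2].mean(0).round(1))
```

View pics/w4.png

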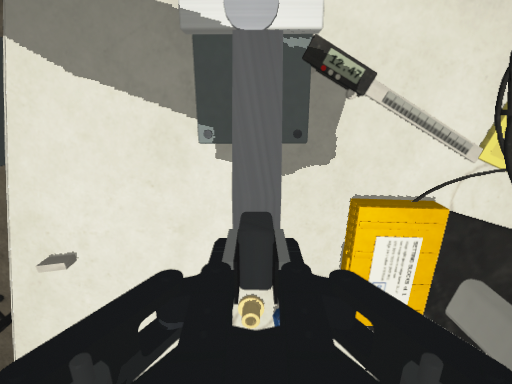

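Level, aligned in yaw, and 3.3 mm off sideways; the tip is at stand x ≈ -34 (pixel (257,30)). I'll correct sideways and lower it onto the plate.

```bash
python3 -m pendant '[[0,-0.002,0.01,0,0,0],[0,-0.0035,0.025,0,0,0],[0,-0.0035,0.045,0,0,0],[0,-0.0035,0.065,0,0,0],[0,-0.0035,0.083,0,0,0],[0,-0.0035,0.095,0,0,0],[0,-0.0035,0.102,0,0,0],[0,-0.0035,0.105,0,0,0],[0,-0.0035,0.107,0,0,0],[0,-0.0035,0.107,0,0,0]]'
python3 -m pendant '[[0,0,0.001,0,0,0],[0,0,0.0015,0,0,0],[0,0,0.002,0,0,0],[0,0,0.0025,0,0,0],[0,0,0.003,0,0,0],[0,0,0.003,0,0,0],[0,0,0.003,0,0,0],[0,0,0.003,0,0,0],[0,0,0.003,0,0,0],[0,0,0.003,0,0,0]]'
python3 - <<'E'
from h import *
t,r,s=pose();d=t-[550.7,176.7,0];print('s',d[:2]@[-.23,.973],'y',d[:2]@[-.973,-.23])
E
```

```text
t: 14.85
tcp_pos: [586.5, 31.6, 45.6]
orientation: [180.0, 0.0, 103.3]
contact_force: [0.5, 0.9, -2.4]
width: 17.0
grip_force: 78.2
t: 15.68
tcp_pos: [586.7, 31.5, 43.3]
orientation: [179.9, 0.0, 103.3]
contact_force: [-1.1, -1.0, 5.2]
width: 16.6
grip_force: 79.7
s -149.5931633860367 y -1.611495201053394
```

```bash
python3 -m pendant '[[0.003,0,0,0,0,0],[0.008,0,0,0,0,0],[0.014,0,0,0,0,0],[0.02,0,0,0,0,0],[0.026,0,0,0,0,0],[0.032,0,0,0,0,0],[0.037,0,0,0,0,0],[0.041,0,0,0,0,0],[0.043,0,0,0,0,0],[0.043,0,0,0,0,0]]'
python3 -m pendant '[[0.001,0,0,0,0,0],[0.003,0,0,0,0,0],[0.005,0,0,0,0,0],[0.007,0,0,0,0,0],[0.009,0,0,0,0,0],[0.011,0,0,0,0,0],[0.013,0,0,0,0,0],[0.014,0,0,0,0,0],[0.015,0,0,0,0,0],[0.015,0,0,0,0,0]]'
cat > chk.py <<'E'
from h import *
t,r,s=pose();d=t-[550.7,176.7,0];f=np.array(s['contact_force']);print('tip s',d[:2]@[-.23,.973]+115,'y',d[:2]@[-.973,-.23],'f',f[:2]@[-.23,.973],f[:2]@[-.973,-.23],f[2])
a=cam('scene');w=cam('wrist','w5.png');pts('carriage_top',a);pts('carriage_top',w);P,c=cloud(w);box(P,(64,85),(551.5,174.6),24)
E
python3 chk.py
```

```text
t: 16.52
tcp_pos: [578.0, 72.5, 43.7]
orientation: [179.8, 0.1, 103.3]
contact_force: [0.7, -3.7, 5.5]
width: 16.3
grip_force: 79.4
t: 17.35
tcp_pos: [575.1, 83.9, 43.7]
orientation: [179.8, 0.3, 103.1]
contact_force: [3.1, -10.1, 5.2]
width: 16.3
grip_force: 79.5
tip s 19.113412430963166 y -2.3680018558438505 f -10.565391563386324 -0.713350462500991 5.185592111738758
carriage_top 10 [551.3 176.   67.5] 0.8
carriage_top 10 [403.1 448.1   0.6] 0.74
carriage_top 11 [553.9 172.   74.6] 0.71
(64, 85) 9739 rect [551.5 174.7] [47.9 41. ] 13.3 pca yaw -164.8 zmed 69.7 mean [551.5 174.9]
```

View pics/w5.png

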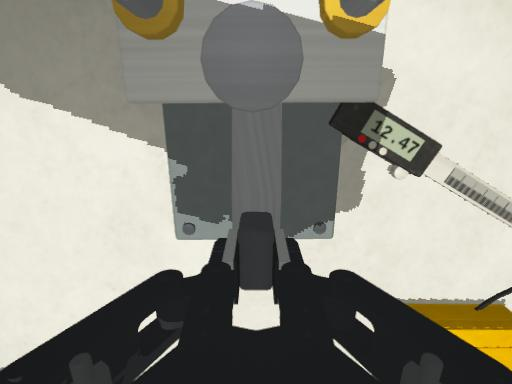

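The wedge sits under the carriage, in line (257,170), and the table has risen about 1.2 mm. Continuing.

```bash
python3 -m pendant '[[0.002,0,0,0,0,0],[0.004,0,0,0,0,0],[0.006,0,0,0,0,0],[0.008,0,0,0,0,0],[0.01,0,0,0,0,0],[0.012,0,0,0,0,0],[0.014,0,0,0,0,0],[0.015,0,0,0,0,0],[0.015,0,0,0,0,0],[0.015,0,0,0,0,0]]'
python3 chk.py
```

```text
t: 18.38
tcp_pos: [571.6, 98.5, 43.7]
orientation: [179.8, 0.2, 103.1]
contact_force: [2.9, -10.6, 4.7]
width: 16.2
grip_force: 79.5
tip s 34.113347665427725 y -2.3519772519968427 f -10.981773465339712 -0.37843261972738595 4.684318456907388
carriage_top 12 [551.9 173.   74.3] 0.55
carriage_top 13 [552.2 173.2  78.3] 0.92
(64, 85) 11016 rect [550.7 176.1] [47.8 44.3] 28.1 pca yaw -166.5 zmed 73.3 mean [551.1 176.5]
```

```bash
python3 -m pendant '[[0,0,0,0,0,0],[0,0,0,0,0,0],[0,0,0,0,0,0],[0,0,0,0,0,0],[0,0,0,0,0,0],[0,0,0,0,0,0],[0,0,0,0,0,0],[0,0,0,0,0,0],[0,0,0,0,0,0],[0,0,0,0,0,0]]'
python3 chk.py; python3 -c "
from station import ctrl;print(ctrl.sign_off())"
```

```text
t: 19.42
tcp_pos: [571.6, 98.5, 43.7]
orientation: [179.8, 0.2, 103.1]
contact_force: [2.4, -10.4, 5.4]
width: 16.6
grip_force: 79.5
tip s 34.11992252796165 y -2.3341456003005625 f -10.679137163078776 0.10258051191879813 5.403982586992135
carriage_top 14 [550.2 173.9  71. ] 0.5
carriage_top 15 [549.2 175.3  78.1] 0.7
(64, 85) 11024 rect [551.4 176.3] [47.8 44.1] 2.8 pca yaw -167.1 zmed 73.3 mean [551.1 176.5]
the job is handed in; nothing more can be done
None
```

The job is handed in at about 19 s (no verdict came back): the knob is turned about 90° free, the wedge is flat under the roller with the carriage measured about 5 mm up and still, and the gripper is still holding the wedge.

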